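Set the filter turret to the slot aperture and lock it

TASK

Turn the filter wheel by its grip bar until the sector with the long narrow slot shows in the window of the front cover, then press the wheel down until its teeth mesh with the coupling under it and it sits fully home. The coupling cannot be seen and stops a little to either side of centre, so you must feel for it. Leave the canister, the cup and the timer beside the unit standing where they are.

Things in the scene. Friction and masses are not known exactly. Their poses are not given: they have to be found in the camera images.
- turret_unit: Filter turret unit, a low grey square housing 200 x 200 mm, fixed. Origin: centre of its underside, on the wheel's axis; x points from its front (window side) to its back, z up. White front cover, top at 67 mm, over x -100 to -28 mm; rear cover over x 66 to 100 mm, top at 72 mm; the wheel lies open between them. The coupling inside is fixed and unseen.
- window (a point): Centre of the window, a 40 x 60 mm (x by y) opening in the front cover, 58 mm in front of the wheel's axis, 65 mm above the worktop.
- slot_filter (a point): Centre of the wanted sector, on the wheel's top face 58 mm from its axis: a dark slot 36 x 10 mm, long side along the radius. x points from slot to axis, z up. The wheel (metal, 160 mm across) has 4 sectors at 90 degrees; from above, anticlockwise: slot, two small holes, one 32 mm round hole, 26 mm square. Starts 100 to 180 degrees from the window, either side.
- grip_bar (a point): Middle of the top face of the wheel's black grip bar, on the axis: 64 mm long (along x, same direction as slot_filter's x), 16 mm wide (y), 40 mm tall, on a hub 26 mm across. It stands 124 mm above the worktop raised, 110 mm home. Wheel and bar are one piece, turn either way without stops, drag about 0.1 N m, and stay where left.
- turret_lift (a joint): How far the wheel is pressed down, m: 0 raised (start), 0.014 home. Friction holds any height; 3 to 4 N moves it down, 9 N up. At 0.003 its teeth meet the coupling and stop rigidly unless within about 0.04 rad of the slots. The slots lie 90 degrees apart, one for each sector, at an unseen angle up to 0.16 rad either way from a sector centred in the window.
- filter_wheel: The wheel with its teeth and grip bar; origin on its axis at the wheel's underside, axes as those of grip_bar.
- strip_canister: Round canister, 40 mm across and 111 mm tall, standing loose left of the unit; a bystander. Origin: centre of its underside.
- cup: Lidded specimen cup, 62 mm across and 70 mm tall, standing loose right of the unit; a bystander. Origin: centre of its underside.
- timer: Flat white timer, 72 x 64 x 20 mm, lying loose in front of the unit; a bystander. Origin: centre of its underside.

How it is judged:
By the outcome, as a careful person would: the job done as asked, in the order asked, and still so for the second after the job is handed in, with the robot touching nothing.
It also fails if it takes over 58 s, if anything falls off the work surface, if the arm or the gripper's body presses on something with over 40 N, if the wrist force passes 120 N, or if a joint passes its speed limit or range.

ROBOT

A 6-joint arm with a two-finger parallel gripper is mounted at the origin on the work surface; the furniture and walls round the work are solid. World frame = base frame: x ahead of the robot, y to its left, z up, the work surface at z = 0. Lengths are in mm, angles in degrees, forces in N, time in s.
With the tool pointing down it reaches from about 350 to 850 mm from the base axis. Payload 8.1 kg.
Tool frame: the origin (TCP) lies midway between the tips of the shut fingers; the grasp point (between the pads) lies 19 mm behind it; x points along the fingers, z is the direction in which the jaws open and shut, and the axes are right-handed (so a half turn about x gives the same grasp; the last joint's range is limited). The gripper opens to 85 mm and grips with 20 to 120 N. Pads are 22 mm wide; open, the fingers measure 114 mm over their backs; the gripper's body (76 mm by 85 mm) begins 54 mm behind the grasp point. The pads swing forward as they close: fully open they stand 13 mm farther back than shut.
Start: joints at [59.737, 7.471, 85.268, -0, 87.261, -4.893], TCP at [257.063, 542.148, 231.292] pointing down, gripper open.
Joint ranges: [-169.43, 169.43], [-51.17, 129.36], [1.28, 143.12], [-76.62, 256.62], [0, 156.53], [-152.29, 152.29]. Speed limits (degrees/s): [136.94, 136.94, 159.86, 180, 180, 180].

INTERFACE

Orientations are given as [roll, pitch, yaw] about the fixed x, y, z axes, in that order (R = Rz(yaw) Ry(pitch) Rx(roll)).
In Python, from bench import r gives the robot as it stands. The module is installed in compiled form; this text tells all that it offers.
- The arm moves only by the tool servo_tool, never from a script. Its argument "commands" is a list that holds one entry, the list of rows, each a list of 7 numbers: the closure in counts, from 0 (fully open) to 255 (shut), then the shift along the tool's x, y, z in cm, then the turn, a rotation vector about the tool's x, y, z in degrees. A call has 1 to 8 rows; each row is the pose to reach, as a shift and turn from the pose commanded when the call began, along the tool's axes at that moment; what a row does not reach only later rows make up. A row lasts 1/10 s, in which the tool goes at most 50 mm and 8.59 degrees, less where a joint would pass 70% of its speed; a pose out of reach is approached as far as the arm can. A call with a gripper value outside its range is refused whole. The fingers move at their own pace and stop on an object; "force" is the grip in N (left out, the last holds). Time passes only in rows, so rows that repeat a pose let the fingers close. It gives the time, the measured TCP pose, the force and the opening at its end, in the units of the state.
- r.sense(): the state, without advancing time (a new reading comes with each control period).
- r.snapshot(name): name is "scene" or "top" or "wrist"; returns (picture, depth): 400x640x3 uint8, red, green, blue; 400x640 float32, mm along the optical axis (not along the pixel's ray), 0 where there is no reading.
- r.calibration(name): a dict with "fx", "fy", "cx", "cy" (pixels), "pose" (4x4, takes a point from camera to world coordinates). Camera axes: x right, y down, z forward; pixel columns grow to the right and rows downward; lengths in mm; the calibration is good to about 2 mm. A picture is of the moment at which its call begins: read the wrist's pose just before it. calibration takes no time and is no camera call; for the wrist camera it gives the pose at the moment of the call.
- r.hand_in(): hands the job in, once; it reports no verdict.
The state is a dict: "time": time; "joint_pos": joint angles; "qd": joint speeds; "joint_efforts": joint torques, N m; "tool_pos": TCP position; "tcp_rot": TCP orientation; "ft_force": force on the tool from outside, world axes, zero at the start; "wrist_torque": the same for the moment, N m; "finger_gap": finger opening in mm.
Only numpy, scipy, OpenCV 4.12 (cv2) and the standard library are available. Lean on these libraries where they do the work, as an engineer would, in place of code of your own. Each camera call takes 0.05 s, during which the arm holds its last target.

## Working session

There is one attempt and no reset: what is moved stays moved. The work goes in short steps, Python scripts to look and compute and a tool call to move; the robot and the scene stay as the last step left them, time stands still between calls to the robot, and variables do not carry over. Pictures are saved under pics/ and viewed, and the job is handed in when it is done.

Besides the shell and the picture viewer there is one more tool, called after "Request:" by a JSON object that holds its "name" and its "arguments". servo_tool: Moves the arm, as the interface text tells. Its arguments: {"type":"object","properties":{"commands":{"type":"array","items":{"type":"array","items":{"type":"array","items":{"type":"number"}}}},"force":{"type":"number"}},"required":["commands"]}

```bash
mkdir -p pics
python3 - <<'E'
from bench import r
import cv2,numpy as np
for n in ["scene","top"]:
    p,d=r.snapshot(n); cv2.imwrite(f"pics/{n}0.png",p[:,:,::-1]); np.savez(f"{n}0.npz",p=p,d=d)
    c=r.calibration(n); print(n,{k:np.round(v,3) for k,v in c.items()})
s=r.sense(); print(s)
E
```

```text
scene {'fx': np.float64(426.924), 'fy': np.float64(426.924), 'cx': np.float64(313.079), 'cy': np.float64(210.043), 'pose': array([[ 9.18000e-01, -2.63000e-01,  2.97000e-01,  2.38616e+02],
       [-3.97000e-01, -5.68000e-01,  7.21000e-01, -5.16372e+02],
       [-2.10000e-02, -7.79000e-01, -6.26000e-01,  6.31935e+02],
       [ 0.00000e+00,  0.00000e+00,  0.00000e+00,  1.00000e+00]])}
top {'fx': np.float64(408.787), 'fy': np.float64(408.787), 'cx': np.float64(323.233), 'cy': np.float64(198.103), 'pose': array([[ 3.70000e-02, -9.78000e-01,  2.04000e-01,  3.13931e+02],
       [-9.99000e-01, -3.60000e-02,  9.00000e-03,  6.11450e+01],
       [-1.00000e-03, -2.04000e-01, -9.79000e-01,  9.51190e+02],
       [ 0.00000e+00,  0.00000e+00,  0.00000e+00,  1.00000e+00]])}
{'time': 0.1, 'joint_pos': array([ 5.97363323e+01,  7.51316290e+00,  8.53251013e+01,  4.11619874e-04,
        8.72622013e+01, -4.89297885e+00]), 'qd': array([ 0.06139707, -0.09304285, -0.16126721, -0.09520947,  0.03462755,
        0.04207013]), 'joint_efforts': array([ 1.98741014e-03, -5.70949066e+01, -5.01942515e+01, -1.19663728e-04,
        8.06214754e-03,  3.55340649e-05]), 'tool_pos': array([256.79902176, 541.69579828, 230.30475051]), 'tcp_rot': array([ 174.87256237,   89.8995336 , -120.49814654]), 'ft_force': array([-0.5787923 ,  0.55771471,  0.28632381]), 'wrist_torque': array([-0.02015321,  0.08959858,  0.03647029]), 'finger_gap': 85.45355284871547}
```

View pics/scene0.png

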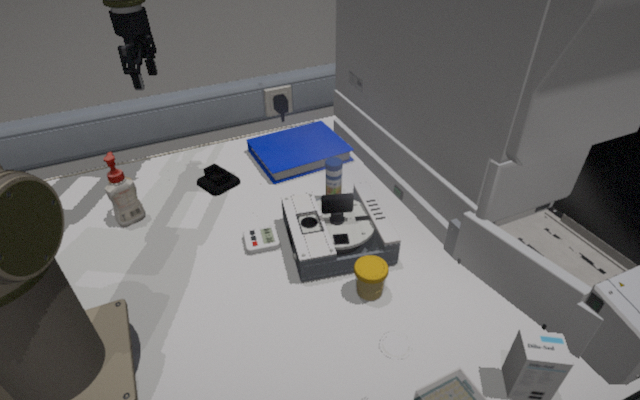

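View pics/top0.png

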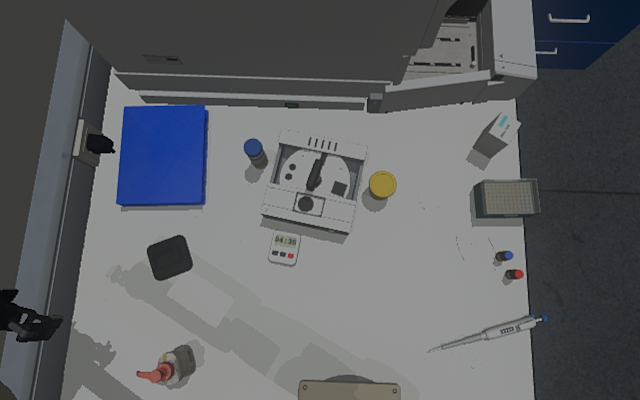

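Run:
```python
import cv2,numpy as np
a=cv2.imread("pics/top0.png")[115:275,225:415]; cv2.imwrite("pics/topz.png",cv2.resize(a,None,fx=4,fy=3.7,interpolation=cv2.INTER_CUBIC)[:600] if 0 else cv2.resize(a,None,fx=3.7,fy=3.7,interpolation=cv2.INTER_CUBIC))
a=cv2.imread("pics/scene0.png")[150:310,230:420]; cv2.imwrite("pics/scz.png",cv2.resize(a,None,fx=3.7,fy=3.7,interpolation=cv2.INTER_CUBIC))
```

```text
(no output)
```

View pics/topz.png

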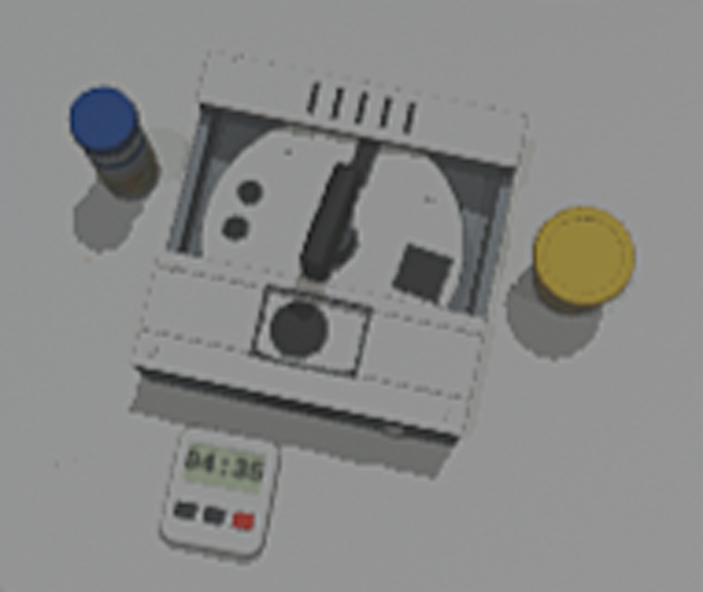

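View pics/scz.png

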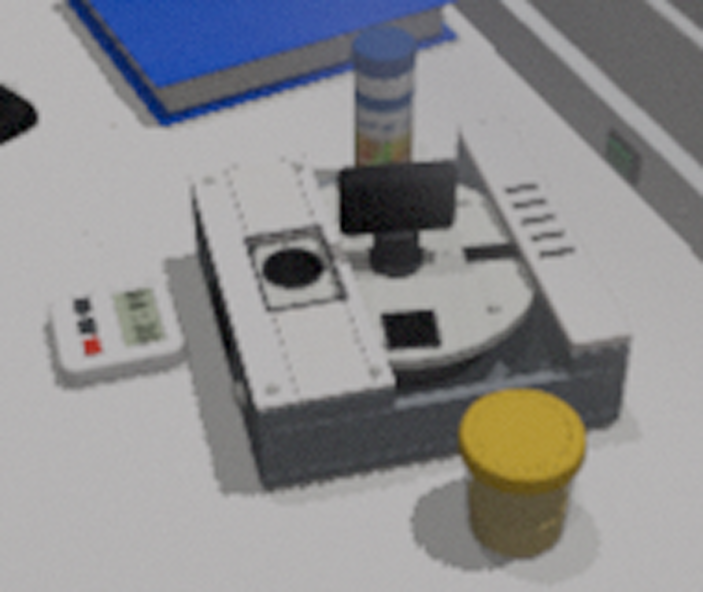

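```bash
cat > h.py <<'E'
import numpy as np,cv2
from bench import r
def cloud(d,c):
    v,u=np.indices(d.shape); P=np.stack([(u-c["cx"])/c["fx"]*d,(v-c["cy"])/c["fy"]*d,d],-1)
    W=P@c["pose"][:3,:3].T+c["pose"][:3,3]; W[d<=0]=np.nan; return W
def ray(uv,z,c):
    uv=np.atleast_2d(np.array(uv,float)); D=np.stack([(uv[:,0]-c["cx"])/c["fx"],(uv[:,1]-c["cy"])/c["fy"],np.ones(len(uv))],-1)@c["pose"][:3,:3].T
    o=c["pose"][:3,3]; return o+D*((z-o[2])/D[:,2])[:,None]
E
python3 - <<'E'
from h import *
for n in ["top","scene"]:
    c=r.calibration(n);f=np.load(n+"0.npz");W=cloud(f["d"],c);p=f["p"]
    g=p.astype(int).sum(-1)
    m=(g<200)&(W[...,2]>112)&(W[...,2]<132)&(W[...,0]>350)&(W[...,0]<750)&(abs(W[...,1]-70)<120)
    q=W[m]; print(n,len(q),"z med",np.median(q[:,2]))
    if len(q)>5:
        rr=cv2.minAreaRect(q[:,:2].astype(np.float32)); print(rr, q.mean(0))
z=lambda L:[(225+x/3.7,115+y/3.7) for x,y in L]
c=r.calibration("top")
print(ray(z([(135,365),(463,435)]),67,c).round(1), ray(z([(207,50),(527,120)]),72,c).round(1))
print(ray(z([(267,287),(372,308),(356,376),(250,352)]),67,c).round(1))
print(ray(z([(341,164),(359,170),(323,280),(303,274)]),124,c).round(1))
E
```

```text
top 670 z med 123.66005803272952
((626.9435424804688, 70.91740417480469), (238.41278076171875, 238.09617614746094), 89.84161376953125) [671.59677746  81.66312727 123.0313589 ]
scene 260 z med 121.9935366393118
((539.3241577148438, 89.41825866699219), (19.54007339477539, 59.936668395996094), 74.69542694091797) [537.82144601  86.13509133 120.4851713 ]
[[458.6 203.   67. ]
 [424.1   7.8  67. ]] [[655.7 171.2  72. ]
 [617.6 -26.3  72. ]]
[[508.8 127.2  67. ]
 [498.2  63.9  67. ]
 [456.8  71.9  67. ]
 [468.9 135.3  67. ]]
[[569.5  84.4 124. ]
 [566.3  74.  124. ]
 [501.4  91.8 124. ]
 [504.4 103.1 124. ]]
```

Run:
```python
from h import *
c=r.calibration("top");f=np.load("top0.npz");W=cloud(f["d"],c);p=f["p"].astype(int).sum(-1)
z=lambda L:[(225+x/3.7,115+y/3.7) for x,y in L]
for n,(x,y) in dict(round=(299,330),sq=(424,270),wheel=(290,160),wheel2=(400,180),cov=(200,310),canister=(105,120),cup=(585,255),timer=(220,490)).items():
    u,v=map(int,z([(x,y)])[0]); print(n,u,v,W[v,u].round(1))
for zz in (60,62):
  print(zz,ray(z([(299,330),(424,270),(250,193),(236,228),(370,150)]),zz,c).round(1))
ax=np.array([540,89.2])
for n,(x,y),zz in [("round",(299,330),60),("sq",(424,270),60),("2h",(243,210),60)]:
  for zz in (56,60,64):
    d=ray(z([(x,y)]),zz,c)[0,:2]-ax; print(n,zz,np.hypot(*d).round(1),np.degrees(np.arctan2(d[1],d[0])).round(1))
c2=r.calibration("scene");f2=np.load("scene0.npz");W2=cloud(f2["d"],c2)
zs=lambda x,y:(int(230+x/3.7),int(150+y/3.7))
for n,(x,y) in dict(wheel=(360,310),wheel2=(480,300),bar=(395,195)).items():
    u,v=zs(x,y); print(n,W2[v,u].round(1))
# bar in scene: mask
m=(f2["p"].astype(int).sum(-1)<150)&(W2[...,2]>88)&(W2[...,2]<130)&(np.hypot(W2[...,0]-540,W2[...,1]-89)<45)
q=W2[m]; print(len(q),q.mean(0)); l=cv2.fitLine(q[:,:2].astype(np.float32),cv2.DIST_HUBER,0,.01,.01).ravel(); print(l,np.degrees(np.arctan2(l[1],l[0])))
m=(p<150)&(W[...,2]>116)&(W[...,2]<132)&(np.hypot(W[...,0]-540,W[...,1]-89)<45)
q=W[m];print(len(q),cv2.minAreaRect(q[:,:2].astype(np.float32)))
```

```text
round 305 204 [484.9 109.   60.4]
sq 339 187 [526.2  34.8  61.3]
wheel 303 158 [590.8 118.4  61.5]
wheel2 333 163 [581.6  50.   61. ]
cov 279 198 [495.2 166.8  66.5]
canister 253 147 [595.5 223.7 112.9]
cup 383 183 [536.8 -62.3  70.1]
timer 284 247 [391.6 154.3  20. ]
60 [[484.6 107.2  60. ]
 [524.3  33.3  60. ]
 [568.8 141.1  60. ]
 [546.4 148.4  60. ]
 [598.9  68.7  60. ]]
62 [[484.2 107.1  62. ]
 [523.9  33.4  62. ]
 [568.2 140.9  62. ]
 [545.9 148.2  62. ]
 [598.3  68.7  62. ]]
round 56 57.6 161.5
round 60 58.2 162.0
round 64 58.9 162.4
sq 56 57.9 -104.7
sq 60 58.0 -105.7
sq 64 58.2 -106.6
2h 56 59.1 71.3
2h 60 58.4 72.2
2h 64 57.7 73.1
wheel [502.9  55.9  67.1]
wheel2 [566.6  40.6  61.1]
bar [535.8  84.4 114. ]
434 [533.0726613   85.67615873 108.0359296 ]
[ 9.4366044e-01 -3.3091539e-01  5.3390204e+02  8.4699120e+01] -19.324345
108 ((538.6150512695312, 90.43875122070312), (15.880128860473633, 61.58539962768555), 71.94659423828125)
```

Run:
```python
from h import *
from scipy.spatial.transform import Rotation as R
s=r.sense(); M=R.from_euler('xyz',s["tcp_rot"],degrees=True).as_matrix(); print(M.round(4), s["tool_pos"])
print("heading z",np.degrees(np.arctan2(M[1,2],M[0,2])),"y",np.degrees(np.arctan2(M[1,1],M[0,1])))
t=np.array([540,89.2,230]); print("shift in tool cm",(M.T@(t-s["tool_pos"])/10).round(2))
```

```text
[[-9.000e-04 -9.036e-01  4.285e-01]
 [-1.500e-03  4.285e-01  9.036e-01]
 [-1.000e+00  2.000e-04 -1.700e-03]] [256.79902176 541.69579828 230.30475051]
heading z 64.62929893368913 y 154.62928325261512
shift in tool cm [  0.07 -44.98 -28.75]
```

Request:
{"name": "servo_tool", "arguments": {"commands": [[[0, 0, -3, -1.9, -1, 0, 0], [0, 0, -7, -4.5, -2, 0, 0], [0, 0, -11, -7, -3, 0, 0], [0, 0, -15, -9.6, -4, 0, 0], [0, 0, -19, -12.1, -5, 0, 0], [0, 0, -23, -14.7, -6, 0, 0], [0, 0, -27, -17.2, -7, 0, 0], [0, 0, -31, -19.8, -8.2, 0, 0]]]}}

```text
time: 0.9
tool_pos: [452.8, 228.6, 231.0]
tcp_rot: [111.2, 90.0, -175.9]
ft_force: [0.4, 0.3, -0.2]
finger_gap: 85.2
```

Run:
```python
from h import *
from scipy.spatial.transform import Rotation as R
s=r.sense(); M=R.from_euler('xyz',s["tcp_rot"],degrees=True).as_matrix(); print(s["time"],s["joint_pos"].round(1))
print("heading z",np.degrees(np.arctan2(M[1,2],M[0,2])))
t=np.array([540,89.2,230]); print("shift in tool cm",(M.T@(t-s["tool_pos"])/10).round(2))
```

```text
0.9 [ 21.   -7.   99.8   0.   87.2 -51.9]
heading z 72.8823840589678
shift in tool cm [  0.1  -12.44 -10.76]
```

Request:
{"name": "servo_tool", "arguments": {"commands": [[[0, 0, -3.8, -3.3, 0, 0, 0], [0, 0, -7.5, -6.5, 0, 0, 0], [0, 0, -10.5, -9, 0, 0, 0], [0, 0, -12.4, -10.7, 0, 0, 0], [0, 0, -12.4, -10.7, 0, 0, 0], [0, 0, -12.4, -10.7, 0, 0, 0]]]}}

```text
time: 1.5
tool_pos: [538.9, 91.3, 230.7]
tcp_rot: [94.5, 89.9, 167.3]
ft_force: [0.0, -0.2, -0.9]
finger_gap: 85.4
```

Run:
```python
from h import *
c=r.calibration("wrist");p,d=r.snapshot("wrist");cv2.imwrite("pics/w1.png",p[:,:,::-1]);np.savez("w1.npz",p=p,d=d,pose=c["pose"]);print(c)
s=r.sense();print(s["tool_pos"],s["tcp_rot"],s["joint_pos"])
```

```text
{'fx': 295.26675993685296, 'fy': 295.26675993685296, 'cx': 321.306399356233, 'cy': 198.43444569923, 'pose': array([[ 2.97556518e-01,  9.18509363e-01,  2.60385614e-01,
         4.72963792e+02],
       [ 9.54704138e-01, -2.86173436e-01, -8.15154779e-02,
         1.10807475e+02],
       [-3.57283648e-04,  2.72846685e-01, -9.62057461e-01,
         3.72849183e+02],
       [ 0.00000000e+00,  0.00000000e+00,  0.00000000e+00,
         1.00000000e+00]])}
[538.72850363  91.96587284 230.81700871] [ 88.95219423  89.93396647 161.76893702] [ 4.29502491e+00 -7.37094867e-01  9.38491556e+01  2.53336171e-02
  8.69489351e+01 -6.85230798e+01]
```

View pics/w1.png

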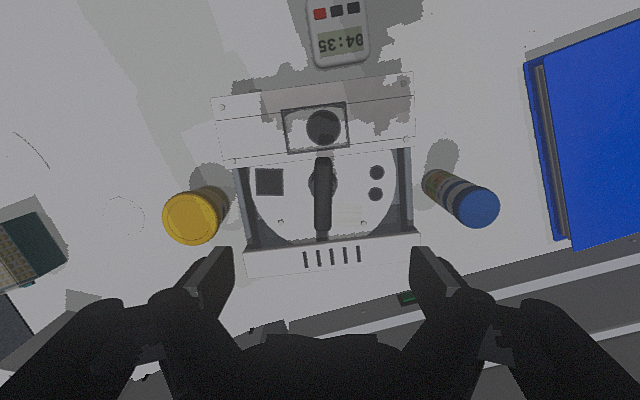

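Run:
```python
from h import *
c=r.calibration("wrist");f=np.load("w1.npz");c["pose"]=f["pose"];W=cloud(f["d"],c);p=f["p"]
a=p[140:260,240:420,::-1];cv2.imwrite("pics/w1z.png",cv2.resize(a,None,fx=4.4,fy=4.4,interpolation=cv2.INTER_CUBIC))
m=(W[...,2]>116)&(W[...,2]<130)&(np.hypot(W[...,0]-540,W[...,1]-89)<45)
q=W[m];print(len(q),np.median(q[:,2]),cv2.minAreaRect(q[:,:2].astype(np.float32)))
g=p.astype(int).sum(-1); print(g[140:260:10,300:345:5])
```

```text
1253 123.00845778483671 ((540.1785888671875, 91.24288940429688), (15.863380432128906, 62.855735778808594), 72.2901382446289)
[[463 456 477 179 144 144 133 289 480]
 [267 341 201 221 174 231 397 492 482]
 [362 476 490 150 152 134 138 479 475]
 [475 481 473 149 171 181 164 345 467]
 [473 484 215 158 178 194 150 180 478]
 [481 465 337 141 189 179 142 288 473]
 [476 470 461 141 159 177 133 469 464]
 [476 474 471 130 188 172 128 454 469]
 [467 471 470 141 181 167 134 462 451]
 [476 476 472 493 161 151 515 471 475]
 [263 297 293 291 139 145 234 220 236]
 [473 487 477 457 493 474 168 483 486]]
```

View pics/w1z.png

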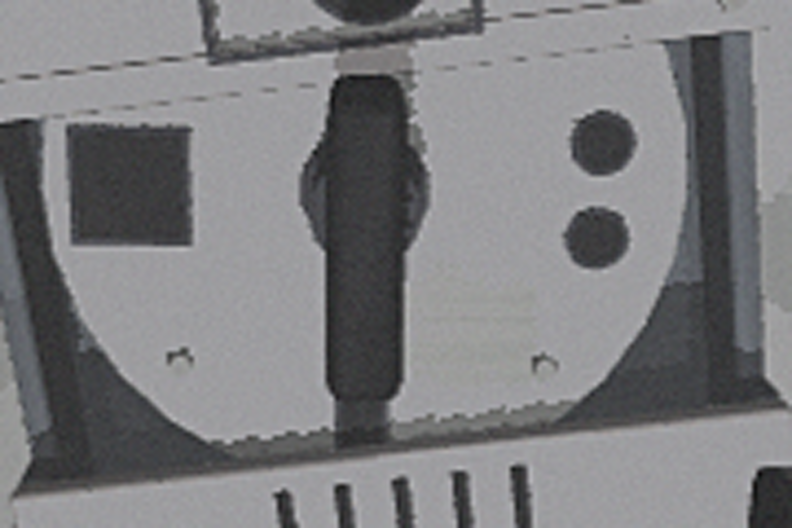

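```bash
cat > st.py <<'E'
from h import *
from scipy.spatial.transform import Rotation as R
import sys
s=r.sense(); M=R.from_euler('xyz',s["tcp_rot"],degrees=True).as_matrix(); print(s["time"],s["tool_pos"].round(1),s["joint_pos"].round(1))
print("heading z",np.degrees(np.arctan2(M[1,2],M[0,2])).round(2),"F",s["ft_force"].round(1),"T",s["wrist_torque"].round(2),s["finger_gap"])
t=np.array([float(a) for a in sys.argv[1:4]]); print("shift in tool cm",(M.T@(t-s["tool_pos"])/10).round(2))
E
python3 st.py 539.8 90.8 90
```

```text
1.55 [538.7  92.  230.8] [  4.3  -0.7  93.8   0.   86.9 -68.5]
heading z 72.82 F [-0.1 -0.1  0.9] T [-0.04 -0.05  0.01] 85.1176038736238
shift in tool cm [14.08 -0.15 -0.08]
```

Request:
{"name": "servo_tool", "arguments": {"commands": [[[0, 3, -0.1, -0.1, 0, 0, 0], [0, 6, -0.1, -0.1, 0, 0, 0], [0, 9, -0.1, -0.1, 0, 0, 0], [0, 11.5, -0.1, -0.1, 0, 0, 0], [0, 13.2, -0.1, -0.1, 0, 0, 0], [0, 14, -0.1, -0.1, 0, 0, 0], [0, 14, -0.1, -0.1, 0, 0, 0]]]}}

```text
time: 2.25
tool_pos: [538.6, 91.2, 90.2]
tcp_rot: [108.4, 89.9, -178.7]
ft_force: [0.6, 0.3, 0.4]
finger_gap: 85.6
```

```bash
python3 st.py 539.8 90.8 90
```

```text
2.25 [538.6  91.2  90.2] [  4.2   5.9 102.2   0.   72.1 -68.7]
heading z 72.91 F [0.6 0.3 0.4] T [ 0.01 -0.02  0.03] 85.62103389412523
shift in tool cm [ 0.02 -0.13 -0.01]
```

Close gently first, to see the lateral force.

Request:
{"name": "servo_tool", "arguments": {"commands": [[[120, 0, -0.1, 0, 0, 0, 0], [170, 0, -0.1, 0, 0, 0, 0], [200, 0, -0.1, 0, 0, 0, 0], [230, 0, -0.1, 0, 0, 0, 0], [255, 0, -0.1, 0, 0, 0, 0], [255, 0, -0.1, 0, 0, 0, 0], [255, 0, -0.1, 0, 0, 0, 0]]], "force": 30}}

```text
time: 2.95
tool_pos: [541.5, 90.9, 91.9]
tcp_rot: [-28.0, 89.9, 44.8]
ft_force: [2.0, 5.0, 0.1]
finger_gap: 15.4
```

```bash
python3 st.py 539.8 90.8 90
```

```text
2.95 [541.5  90.9  91.9] [ 4.100e+00  5.900e+00  1.019e+02  1.000e-01  7.200e+01 -6.870e+01]
heading z 72.83 F [2.  5.  0.1] T [ 0.8  -0.26 -0.06] 15.377137410583297
shift in tool cm [ 0.19  0.16 -0.06]
```

Request:
{"name": "servo_tool", "arguments": {"commands": [[[255, 0, 0, 0.03, 0, 0, 0], [255, 0, 0, 0.06, 0, 0, 0], [255, 0, 0, 0.06, 0, 0, 0]]], "force": 80}}

```text
time: 3.25
tool_pos: [541.5, 90.9, 91.8]
tcp_rot: [-45.5, 89.9, 27.4]
ft_force: [1.8, 4.9, 3.7]
finger_gap: 14.9
```

```bash
python3 st.py 539.8 90.8 90
```

```text
3.25 [541.5  90.9  91.8] [  4.2   6.  101.9   0.   72.1 -68.7]
heading z 72.83 F [1.8 4.9 3.7] T [ 0.72 -0.26 -0.02] 14.889515806461686
shift in tool cm [ 0.18  0.16 -0.06]
```

Request:
{"name": "servo_tool", "arguments": {"commands": [[[255, 0, 0, 0, 3, 0, 0], [255, 0, 0, 0, 7, 0, 0], [255, 0, 0, 0, 12, 0, 0], [255, 0, 0, 0, 17, 0, 0], [255, 0, 0, 0, 22, 0, 0], [255, 0, 0, 0, 27, 0, 0], [255, 0, 0, 0, 30, 0, 0], [255, 0, 0, 0, 30, 0, 0]]]}}

```text
time: 4.05
tool_pos: [541.1, 90.6, 91.5]
tcp_rot: [-11.9, 90.0, 30.9]
ft_force: [0.1, 3.1, 3.2]
finger_gap: 14.4
```

```bash
python3 st.py 539.8 90.8 90
```

```text
4.05 [541.1  90.6  91.5] [  4.2   6.  101.9   0.   72.1 -38.6]
heading z 42.78 F [0.1 3.1 3.2] T [ 0.54  0.06 -0.04] 14.440950416549354
shift in tool cm [ 0.15  0.1  -0.08]
```

Request:
{"name": "servo_tool", "arguments": {"commands": [[[255, 0, 0, 0, 5, 0, 0], [255, 0, 0, 0, 12, 0, 0], [255, 0, 0, 0, 20, 0, 0], [255, 0, 0, 0, 28, 0, 0], [255, 0, 0, 0, 36, 0, 0], [255, 0, 0, 0, 44, 0, 0], [255, 0, 0, 0, 52, 0, 0], [255, 0, 0, 0, 60, 0, 0]]]}}

```text
time: 4.85
tool_pos: [540.0, 90.8, 90.8]
tcp_rot: [-169.4, 89.9, 173.2]
ft_force: [-2.8, 4.2, 2.9]
finger_gap: 14.9
```

Request:
{"name": "servo_tool", "arguments": {"commands": [[[255, 0, 0, 0, 8, 0, 0], [255, 0, 0, 0, 16, 0, 0], [255, 0, 0, 0, 24, 0, 0], [255, 0, 0, 0, 32, 0, 0], [255, 0, 0, 0, 40, 0, 0], [255, 0, 0, 0, 48, 0, 0], [255, 0, 0, 0, 54, 0, 0], [255, 0, 0, 0, 58, 0, 0]]]}}

```text
time: 5.65
tool_pos: [539.6, 91.7, 90.7]
tcp_rot: [-135.8, 89.8, 149.0]
ft_force: [-3.7, 8.3, 3.0]
finger_gap: 14.9
```

Request:
{"name": "servo_tool", "arguments": {"commands": [[[255, 0, 0, 0, 6, 0, 0], [255, 0, 0, 0, 12, 0, 0], [255, 0, 0, 0, 18, 0, 0], [255, 0, 0, 0, 22, 0, 0], [255, 0, 0, 0, 25, 0, 0], [255, 0, 0, 0, 25, 0, 0], [255, 0, 0, 0, 25, 0, 0]]]}}

```text
time: 6.35
tool_pos: [539.8, 92.1, 90.7]
tcp_rot: [-124.2, 89.8, 135.7]
ft_force: [-2.9, 9.3, 1.7]
finger_gap: 14.9
```

```bash
python3 st.py 539.8 90.8 90
python3 - <<'E'
from h import *
for n in ["wrist","top","scene"]:
    c=r.calibration(n);p,d=r.snapshot(n);np.savez(n+"2.npz",p=p,d=d,pose=c["pose"]);cv2.imwrite(f"pics/{n}2.png",p[:,:,::-1])
    if n=="top": cv2.imwrite("pics/topz2.png",cv2.resize(p[115:275,225:415,::-1],None,fx=3.7,fy=3.7,interpolation=cv2.INTER_CUBIC))
    if n=="scene": cv2.imwrite("pics/scz2.png",cv2.resize(p[150:310,230:420,::-1],None,fx=3.7,fy=3.7,interpolation=cv2.INTER_CUBIC))
E
```

```text
6.35 [539.8  92.1  90.7] [  4.2   6.  102.    0.2  72.1 104.2]
heading z -100.05 F [-2.9  9.3  1.7] T [ 2.06  0.46 -0.05] 14.94549581989776
shift in tool cm [0.07 0.02 0.13]
```

View pics/wrist2.png

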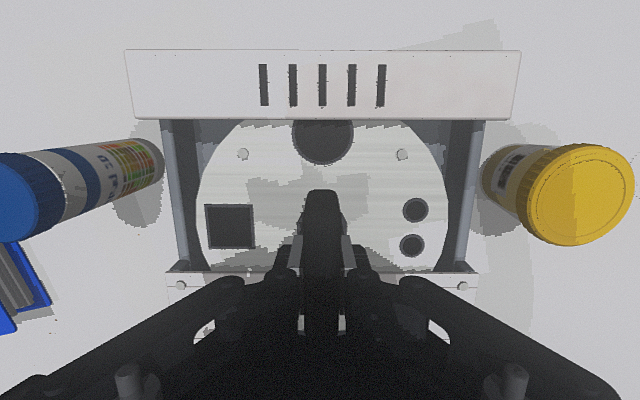

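View pics/topz2.png

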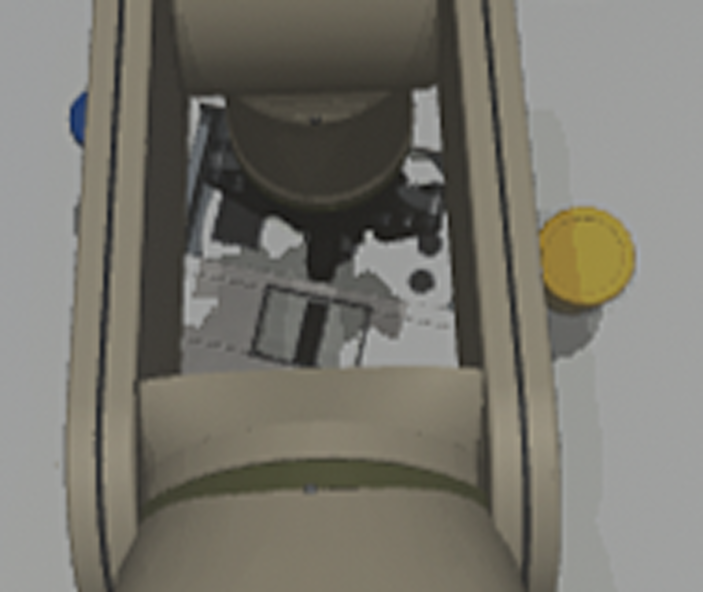

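View pics/scz2.png

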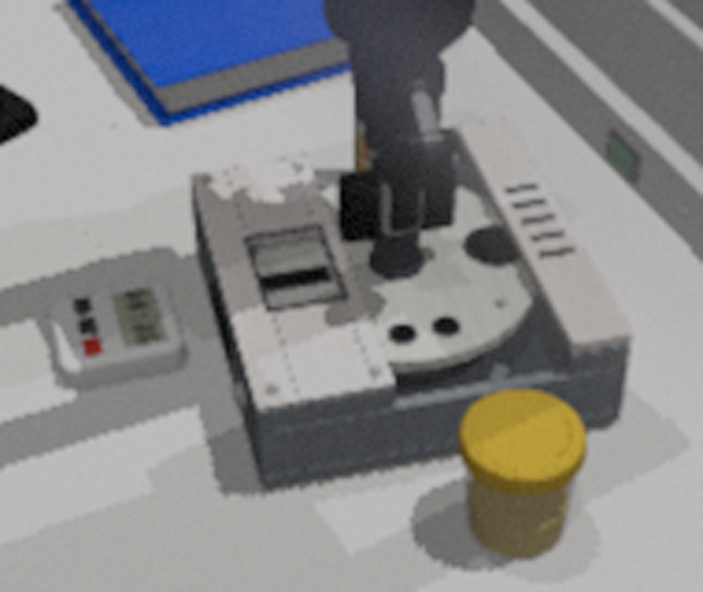

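Request:
{"name": "servo_tool", "arguments": {"commands": [[[255, 0, 0, -0.08, 0, 0, 0], [255, 0, 0, -0.15, 0, 0, 0], [255, 0, 0, -0.15, 0, 0, 0], [255, 0, 0, -0.15, 0, 0, 0]]]}}

```text
time: 6.9
tool_pos: [539.9, 92.4, 90.6]
tcp_rot: [-89.0, 89.8, 171.0]
ft_force: [-4.5, 4.5, 3.2]
finger_gap: 14.5
```

```bash
python3 st.py 539.8 90.8 90
```

```text
6.9 [539.9  92.4  90.6] [  4.3   6.1 101.9   0.   72.2 104.4]
heading z -100.06 F [-4.5  4.5  3.2] T [ 1.04  0.71 -0.05] 14.548912015743289
shift in tool cm [0.06 0.02 0.16]
```

Request:
{"name": "servo_tool", "arguments": {"commands": [[[255, 0.1, 0, -0.1, 0, 0, 0], [255, 0.2, 0, -0.1, 0, 0, 0], [255, 0.3, 0, -0.1, 0, 0, 0], [255, 0.4, 0, -0.1, 0, 0, 0], [255, 0.4, 0, -0.1, 0, 0, 0], [255, 0.4, 0, -0.1, 0, 0, 0]]]}}

```text
time: 7.5
tool_pos: [540.0, 92.4, 88.9]
tcp_rot: [-62.0, 89.8, -162.1]
ft_force: [-17.1, -1.9, 24.1]
finger_gap: 14.8
```

```bash
python3 st.py 539.8 90.8 90
```

```text
7.5 [540.   92.4  88.9] [ 4.400e+00  6.300e+00  1.019e+02 -1.000e-01  7.200e+01  1.045e+02]
heading z -100.09 F [-17.1  -1.9  24.1] T [0.27 2.81 0.01] 14.80436411297274
shift in tool cm [-0.11  0.01  0.16]
```

Request:
{"name": "servo_tool", "arguments": {"commands": [[[255, 0, -0.15, 0, 0, 0, 0], [255, 0, -0.3, 0, 0, 0, 0], [255, 0, -0.3, 0, 1.5, 0, 0], [255, 0, -0.3, 0, 2.5, 0, 0], [255, 0, -0.3, 0, 2.5, 0, 0]]]}}

```text
time: 8.0
tool_pos: [539.6, 92.7, 89.0]
tcp_rot: [72.1, 89.8, -30.5]
ft_force: [-2.7, -1.9, 12.6]
finger_gap: 14.9
```

```bash
python3 st.py 539.8 90.8 90
```

```text
8.0 [539.6  92.7  89. ] [ 4.400e+00  5.900e+00  1.023e+02 -1.000e-01  7.170e+01  1.071e+02]
heading z -102.61 F [-2.7 -1.9 12.6] T [-0.13  0.36  0.14] 14.92818373487677
shift in tool cm [-0.1   0.06  0.18]
```

Request:
{"name": "servo_tool", "arguments": {"commands": [[[255, 0.1, 0, 0, 1, 0, 0], [255, 0.1, 0, 0, 2, 0, 0], [255, 0.1, 0, 0, 2.5, 0, 0], [255, 0.1, 0, 0, 2.5, 0, 0]]]}}

```text
time: 8.4
tool_pos: [539.5, 92.8, 87.0]
tcp_rot: [79.1, 89.9, -26.0]
ft_force: [4.1, -2.2, 4.1]
finger_gap: 14.7
```

Request:
{"name": "servo_tool", "arguments": {"commands": [[[255, 0, 0, 0, 1, 0, 0], [255, 0, 0, 0, 2, 0, 0], [255, 0, 0, 0, 2.5, 0, 0], [255, 0, 0, 0, 2.5, 0, 0]]]}}

```text
time: 8.8
tool_pos: [539.4, 92.9, 86.6]
tcp_rot: [78.6, 89.9, -29.1]
ft_force: [5.4, -3.9, 3.6]
finger_gap: 14.9
```

```bash
python3 st.py 539.8 90.8 90
```

```text
8.8 [539.4  92.9  86.6] [ 4.400e+00  6.100e+00  1.024e+02 -1.000e-01  7.140e+01  1.122e+02]
heading z -107.7 F [ 5.4 -3.9  3.6] T [-0.52 -0.99  0.04] 14.85245524426963
shift in tool cm [-0.34  0.1   0.19]
```

Request:
{"name": "servo_tool", "arguments": {"commands": [[[255, 0, 0, 0, -0.7, 0, 0], [255, 0.1, 0.1, 0, -1.5, 0, 0], [255, 0.2, 0.1, 0, -1.5, 0, 0], [255, 0.3, 0.1, 0, -1.5, 0, 0], [255, 0.3, 0.1, 0, -1.5, 0, 0]]]}}

```text
time: 9.3
tool_pos: [539.5, 92.9, 83.0]
tcp_rot: [25.1, 90.0, -81.1]
ft_force: [3.0, -3.6, 0.9]
finger_gap: 15.1
```

```bash
python3 st.py 539.8 90.8 90
```

```text
9.3 [539.5  92.9  83. ] [  4.4   6.4 102.4  -0.   71.1 110.6]
heading z -106.19 F [ 3.  -3.6  0.9] T [-0.69 -0.81 -0.04] 15.097540089492455
shift in tool cm [-0.7   0.08  0.19]
```

Request:
{"name": "servo_tool", "arguments": {"commands": [[[255, 0.15, 0, 0, 0, 0, 0], [255, 0.3, 0, 0, 0, 0, 0], [255, 0.45, 0, 0, 0, 0, 0], [255, 0.55, 0, 0, 0, 0, 0], [255, 0.55, 0, 0, 0, 0, 0]]]}}

```text
time: 9.8
tool_pos: [539.7, 92.9, 78.2]
tcp_rot: [40.5, 90.0, -65.7]
ft_force: [0.6, -5.1, 7.2]
finger_gap: 14.9
```

```bash
python3 st.py 539.8 90.8 78
```

```text
9.8 [539.7  92.9  78.2] [  4.4   6.8 102.6  -0.   70.6 110.6]
heading z -106.19 F [ 0.6 -5.1  7.2] T [-0.71 -0.32 -0.06] 14.9408831863228
shift in tool cm [0.02 0.07 0.2 ]
```

Request:
{"name": "servo_tool", "arguments": {"commands": [[[255, 0.15, -0.05, 0, 0, 0, 0], [255, 0.3, -0.1, 0, 0, 0, 0], [255, 0.4, -0.15, 0, 0, 0, 0], [255, 0.4, -0.15, 0, 0, 0, 0], [255, 0.4, -0.15, 0, 0, 0, 0]]]}}

```text
time: 10.3
tool_pos: [539.9, 93.0, 77.9]
tcp_rot: [87.5, 89.8, -18.7]
ft_force: [-8.2, -8.0, 31.9]
finger_gap: 15.1
```

```bash
python3 st.py 539.8 90.8 78
python3 - <<'E'
from h import *
for n in ["wrist","scene"]:
    c=r.calibration(n);p,d=r.snapshot(n);np.savez(n+"3.npz",p=p,d=d,pose=c["pose"]);cv2.imwrite(f"pics/{n}3.png",p[:,:,::-1])
E
```

```text
10.3 [539.9  93.   77.9] [ 4.500e+00  6.600e+00  1.028e+02 -1.000e-01  7.040e+01  1.107e+02]
heading z -106.18 F [-8.2 -8.  31.9] T [-1.41  1.48  0.  ] 15.074833532137225
shift in tool cm [-0.01  0.05  0.22]
```

View pics/wrist3.png

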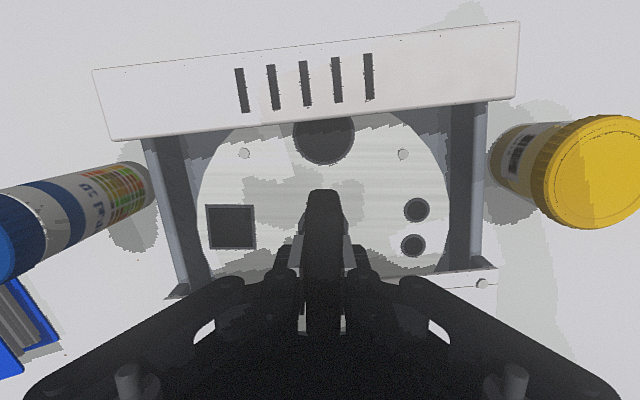

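Request:
{"name": "servo_tool", "arguments": {"commands": [[[255, -0.15, 0.05, 0, 0, 0, 0], [255, -0.3, 0.1, 0.1, 0, 0, 0], [255, -0.3, 0.1, 0.15, 0, 0, 0], [255, -0.3, 0.1, 0.15, 0, 0, 0]]], "force": 20}}

```text
time: 10.8
tool_pos: [539.6, 92.6, 78.1]
tcp_rot: [131.7, 89.8, 25.5]
ft_force: [1.0, 0.7, 10.8]
finger_gap: 15.2
```

```bash
python3 st.py 539.8 90.8 78
```

```text
10.8 [539.6  92.6  78.1] [4.300e+00 6.600e+00 1.028e+02 1.000e-01 7.050e+01 1.105e+02]
heading z -106.18 F [ 1.   0.7 10.8] T [ 0.18 -0.31 -0.05] 15.16297015346879
shift in tool cm [0.01 0.07 0.17]
```

Forces are low; still pressing about 11 N. Open.

Request:
{"name": "servo_tool", "arguments": {"commands": [[[200, 0, 0, 0, 0, 0, 0], [120, 0, 0, 0, 0, 0, 0], [40, 0, 0, 0, 0, 0, 0], [0, 0, 0, 0, 0, 0, 0], [0, 0, 0, 0, 0, 0, 0], [0, 0, 0, 0, 0, 0, 0], [0, 0, 0, 0, 0, 0, 0], [0, 0, 0, 0, 0, 0, 0]]]}}

```text
time: 11.6
tool_pos: [538.6, 92.0, 76.8]
tcp_rot: [134.7, 90.0, 28.5]
ft_force: [0.2, 0.2, 0.1]
finger_gap: 85.6
```

```bash
python3 st.py 539.8 90.8 78
```

```text
11.6 [538.6  92.   76.8] [  4.3   6.7 102.8   0.   70.5 110.5]
heading z -106.17 F [0.2 0.2 0.1] T [ 0.   -0.04  0.06] 85.55143132219818
shift in tool cm [-0.12  0.15  0.08]
```

Rise, and back off toward the left for a clear view (height first).

Request:
{"name": "servo_tool", "arguments": {"commands": [[[0, -1.5, 0, 0, 0, 0, 0], [0, -4, 0, 0, 0, 0, 0], [0, -7, 0, 0, 0, 0, 0], [0, -10, 0, 0, 0, 0, 0], [0, -13, 0, 0, 0, 0, 0], [0, -16, 0, 0, 0, 0, 0], [0, -18, 0, 0, 0, 0, 0], [0, -18, 0, 0, 0, 0, 0]]]}}

```text
time: 12.4
tool_pos: [540.5, 92.2, 262.3]
tcp_rot: [110.7, 89.5, 4.6]
ft_force: [0.4, -0.1, 0.5]
finger_gap: 85.2
```

Request:
{"name": "servo_tool", "arguments": {"commands": [[[0, 0, 0, -3, 0, 0, 0], [0, 0, 0, -7, 0, 0, 0], [0, 0, 0, -11, 0, 0, 0], [0, 0, 0, -15, 0, 0, 0], [0, 0, 0, -19, 0, 0, 0], [0, 0, 0, -23, 0, 0, 0], [0, 0, 0, -25, 0, 0, 0], [0, 0, 0, -25, 0, 0, 0]]]}}

```text
time: 13.2
tool_pos: [607.5, 334.7, 255.3]
tcp_rot: [-69.9, 89.9, -175.9]
ft_force: [0.4, -0.6, -0.3]
finger_gap: 85.5
```

```bash
python3 st.py 539.8 90.8 78
python3 - <<'E'
from h import *
for n in ["top","scene"]:
    c=r.calibration(n);p,d=r.snapshot(n);np.savez(n+"4.npz",p=p,d=d)
    W=cloud(d,c)
    m=(W[...,2]>95)&(W[...,2]<135)&(np.hypot(W[...,0]-540,W[...,1]-91)<40)
    q=W[m];print(n,len(q),np.percentile(q[:,2],[50,75,95]))
    m=(W[...,2]>100)&(W[...,2]<118)&(np.hypot(W[...,0]-540,W[...,1]-91)<40);print(cv2.minAreaRect(W[m][:,:2].astype(np.float32)))
    if n=="top":
        z=lambda x,y:(int(225+x/3.7),int(115+y/3.7))
        for k,xy in dict(wheel=(290,160),wheel2=(400,180),canister=(105,120),cup=(585,255),timer=(220,490)).items():
            u,v=z(*xy);print(k,W[v-1:v+2,u-1:u+2].reshape(-1,3).mean(0).round(1))
        cv2.imwrite("pics/topz4.png",cv2.resize(p[115:275,225:415,::-1],None,fx=3.7,fy=3.7,interpolation=cv2.INTER_CUBIC))
    else: cv2.imwrite("pics/scz4.png",cv2.resize(p[150:310,230:420,::-1],None,fx=3.7,fy=3.7,interpolation=cv2.INTER_CUBIC))
E
```

```text
13.2 [607.5 334.7 255.3] [ 24.6  21.8  66.1   0.   92.3 130.6]
heading z -106.0 F [ 0.4 -0.6 -0.3] T [ 0.    0.   -0.02] 85.46783907531376
shift in tool cm [17.74  0.25 25.3 ]
top 235 [109.85241144 111.03728847 112.67915439]
((539.7178344726562, 90.06261444091797), (15.980681419372559, 64.06401062011719), 73.28849792480469)
wheel [595.3 119.3  47. ]
wheel2 [585.8  49.8  46.9]
canister [596.1 224.1 111.2]
cup [536.9 -62.3  69.7]
timer [391.8 154.5  17.7]
scene 310 [106.78619385 109.40737451 110.728353  ]
((540.775634765625, 88.07430267333984), (16.624563217163086, 63.0468864440918), 71.17192840576172)
```

View pics/topz4.png

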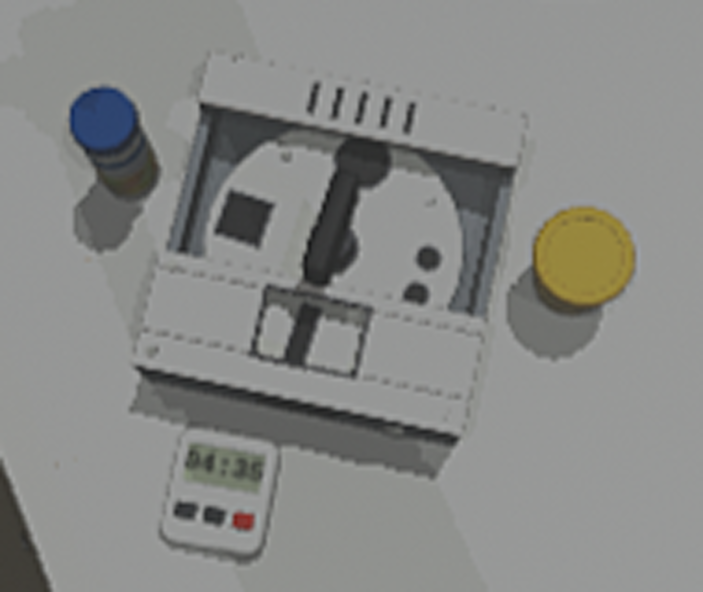

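View pics/scz4.png

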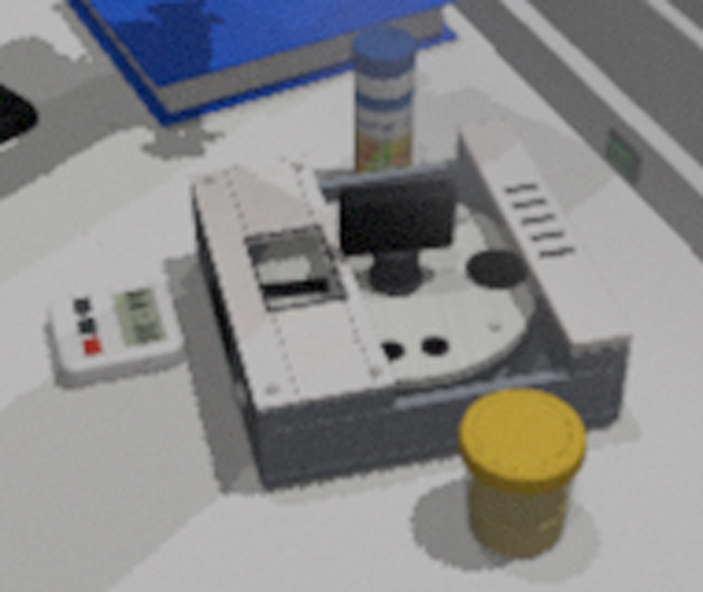

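The top picture shows the slot in the window, near pixel (303,335), and the bystanders where they started. The bar top is now at 110 mm and the wheel top at 47 mm, 14 mm lower than before, so the wheel is home.

```bash
python3 -c "
from bench import r
print(r.sense()['ft_force'].round(1)); print(r.hand_in())"
```

```text
[ 0.3 -0.8 -0.7]
the job is handed in; nothing more can be done
None
```

The long narrow slot now shows in the window, and the wheel is pressed fully home into the coupling. I handed the job in at about 13 s of the 58 s allowed.

- **Turning:** I gripped the bar and turned the wheel about 173° clockwise, and the pictures showed the slot centred in the window.
- **Feeling for the coupling:** Pressing down, the teeth stopped about 3 mm in, at about 24 N. I turned further clockwise under light pressure until they dropped in. The wheel then slid down to a hard stop at about 32 N. The coupling sits about 6° off the window's centre.
- **Home:** With the arm clear, the bar top measured about 110 mm and the wheel face about 47 mm, 14 mm lower than at the start.
- **Bystanders:** The canister and cup are within about 1 mm of where they started. The timer is in the same place in the picture; its depth reading was about 2 mm lower than before (17.7 against 20.0 mm), which I took as noise.
- **Slot position:** The slot is inside the window but a little left of centre (seen from above), as the coupling's offset requires.
- **Disagreements:** The finger opening read about 15 mm on a 16 mm bar. Tool position readings differed by 1–3 mm between steps while gripping. Neither affected the result.

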